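# Hook a dropped ferrule out through the gap in a guard's stop strips

### The arm

A 6-joint arm with a two-finger parallel gripper is mounted at the origin on the work surface; the furniture and walls round the work are solid. World frame = base frame: x ahead of the robot, y to its left, z up, the work surface at z = 0. Lengths are in m, angles in rad, forces in N, time in s.
With the tool pointing down it reaches from about 0.375 to 0.9 m from the base axis. Payload 3.1 kg.
Tool frame: the origin (TCP) lies midway between the tips of the shut fingers; the grasp point (between the pads) lies grip_point_offset behind it (grip_point_offset is the distance from the TCP to the grasp point, in m); y points along the fingers, z is the direction in which the jaws open and shut, and the axes are right-handed (so a half turn about y gives the same grasp; the last joint's range is limited). The gripper opens to 87 mm and grips with 3 to 60 N. Pads are 19 mm wide; open, the fingers measure 117 mm over their backs; the gripper's body (75 mm by 190 mm) begins 51 mm behind the grasp point.
Start: joints at [-1.514, 0.527, 1.433, -0, 1.181, -0.178], TCP at [0.145, -0.608, 0.223] pointing down, gripper open.
Joint ranges: [-3.08, 3.08], [-0.75, 2.2], [0.22, 2.44], [-1.43, 4.57], [0, 2.65], [-2.85, 2.85]. Speed limits (rad/s): [2.79, 2.79, 3.14, 3.14, 3.14, 3.14].

### API

Orientations are given as a unit quaternion [x, y, z, w].
In Python, from rig import * gives the robot as it stands.
- The arm moves only by the tool jog_arm, never from a script. Its argument "increments" is a list that holds one entry, the list of rows, each a list of 7 numbers: the turn, a rotation vector about the world's x, y, z in degrees, then the shift along the world's x, y, z in m, then the closure, from -1 (fully open) to 1 (shut), so that 0 is half open. In form: [[[rx, ry, rz, x, y, z, jaw], ...]]. A call has 1 to 8 rows; each row is the pose to reach, as a shift and turn from the pose measured when the call began; what a row does not reach only later rows make up. A row lasts 1/10 s, in which the tool goes at most 50 mm and 8.59 degrees, less where a joint would pass 70% of its speed; a pose out of reach is approached as far as the arm can. A call with a gripper value outside its range is refused whole. The fingers move at their own pace and stop on an object; "squeeze" is the grip in N (left out, the last holds). Time passes only in rows, so rows that repeat a pose let the fingers close. It gives the time, the measured TCP pose, the force and the opening at its end, in the units of the state.
- get_obs(): the state, without advancing time (a new reading comes with each control period).
- camera(name): name is "side" or "top"; returns the picture (420x560x3 uint8, red, green, blue); there is no depth.
- camera_info(name): a dict with "K" (3x3 intrinsics, pixels), "k1" (the pictures are not rectified: a ray, as slopes to the right and down, at radius r is drawn at 1 + k1 r^2 times it, then the intrinsics apply), "R" (3x3) and "t" (3): a world point X has camera coordinates R X + t. Camera axes: x right, y down, z forward; pixel columns grow to the right and rows downward; lengths in m; the calibration is good to about 2 mm. A picture is of the moment at which its call begins. camera_info takes no time and is no camera call.
- hand_in(): hands the job in, once; it reports no verdict.
The state is a dict: "time": time; "q": joint angles; "joint_velocities": joint speeds; "joint_torque": joint torques, N m; "position": TCP position; "tool_rot": TCP orientation; "ft_force": force on the tool from outside, world axes, zero at the start; "moment": the same for the moment, N m; "grip_width": finger opening in m.
Only numpy, scipy, OpenCV 4.12 (cv2) and the standard library are available. Lean on these libraries where they do the work, as an engineer would, in place of code of your own. Each camera call takes 0.05 s, during which the arm holds its last target.

### The job

A brittle white ferrule has slipped in under the fixed clear guard, where no hand fits, and the low stop strips along the opening let it out only through one gap, somewhere to its left. Pick up the hook by its wooden grip, reach over the strips, put the tooth behind the ferrule, feel along the strips for the gap and gently draw the ferrule, upright, out through it until it stands a few centimetres clear of the guard; then leave the hook standing flat on the bench outside the guard and let go. Touch the ferrule only with the hook, do not force or fling it, and do not disturb the beaker, the nozzle or the seal ring.

Things in the scene. Friction and masses are not known exactly. Their poses are not given: they have to be found in the camera images.
- guard: Clear hood with grey frame and yellow lower front edge, fixed to the bench: 130 mm deep, 170 wide, 120 high, 5 mm panes. Origin: on the bench, middle of the front plane. x axis points into the guard, y to the left as one looks in, z up. Its front is open from the bench up to 45 mm, 160 mm wide; sides, back and roof are closed.
- guard_mouth (a point): Centre of the front opening, 22 mm above the bench; axes as the guard's. Just in front of it, 2 to 12 mm outside the front plane, two aluminium stop strips 6 mm high lie fixed along the bench and close it but for one gap 56 mm wide. The gap's middle lies 14 to 44 mm left (y) of this point; its place is not reported: feel for it or look.
- ferrule: White brittle flanged ferrule standing upright inside the guard, right of the gap's middle: 50 mm diameter, 30 mm high, about 0.14 kg; solid to the touch (nothing enters its bore). Origin at the centre of its underside, on the bench, z up. At least 22 mm is free behind it, 57 mm at its right, 43 mm at its left. Too tall to pass over the stop strips; it passes only through the gap.
- hook_grip (a point): Point in the hook's upright wooden grip, 80 mm above the tool's underside. Grip: 24 mm thick (y), 40 long (x), top 105 mm up, pinched from above across the 24 mm; foot plate 50 x 44 mm. x axis runs along the shank from grip to tooth, y the way the tooth points, z up. The shank, 6 mm wide (y), runs level on the grip's centre line, 9 to 19 mm above the underside. Tool 0.22 kg, balanced at the grip.
- hook_tooth (a point): Middle of the hook's tooth, 195 mm ahead (x) of the grip and 20 mm to its left (y), 9 mm above the tool's underside. Axes as for the grip. The tooth is a bar 6 mm thick (x) reaching from the underside 19 mm up; it runs from the shank to a rounded end 40 mm to the left (y) of the shank's centre line. So it drags near the bench while the shank passes over the stop strips.
- nozzle: White spare filling nozzle standing on its flange, 32 mm wide, 67 mm tall; origin at the centre of its underside. Bystander.
- beaker: Small white dosing cup, 58 mm wide, 61 mm tall; origin at the centre of its underside. Bystander.
- seal_ring: White silicone seal ring lying flat, 43 mm wide, 8 mm high; origin at the centre of its underside. Bystander.
- socket_block: White power strip fixed on the bench beyond the hook, 52 x 145 mm (x, y) and 32 mm high; on it, near its middle, a plug that stands 98 mm above the bench. Origin at the centre of its underside. Not used: keep the gripper clear of it. (Nearer the robot, on its left, a bent strip of card about 60 mm tall also stands fixed.)

How it is judged:
On the way:
1. the hook's tooth is in behind the ferrule while the ferrule is still inside the guard (horizontal distance between hook_tooth and ferrule below 0.037 m and x of ferrule in the frame of guard above 0.03 m and x of hook_tooth in the frame of guard above 0.055 m), for 0.1 s.
At the end, for the whole second after the job is handed in: The ferrule stands upright (within 0.15 rad) and still on the bench in front of the guard, its centre 45 to 200 mm outside the guard's front plane; the hook stands flat on the bench (within 0.15 rad, grip point below 90 mm) with the middle of its tooth at least 10 mm outside the front plane (x of ferrule in the frame of guard between -0.2 and -0.045 m and angle between each of ferrule, hook_grip's own z axis and vertical below 0.15 rad and height (world z) of ferrule below 0.008 m and linear speed of ferrule below 0.02 m/s and x of hook_tooth in the frame of guard below -0.01 m and height (world z) of hook_grip below 0.09 m); the robot touches nothing.
It fails at once if the robot itself touches the ferrule (contact force between any of the fingers, the arm and ferrule above 0.3 N).
It fails at once if the ferrule is tipped over (angle between ferrule's own z axis and vertical above 0.5 rad).
It fails at once if the ferrule is forced against something or struck hard (over 30 N) (contact force between ferrule and anything else above 30 N).
It fails at once if the ferrule is flung (over 0.5 m/s) (linear speed of ferrule above 0.5 m/s).
It fails at once if a bystander is moved by more than 20 mm (distance of any of nozzle, beaker, seal_ring from where it was at the start of the episode above 0.02 m).
It also fails if it takes over 64 s, if anything falls off the work surface, if the arm or the gripper's body presses on something with over 40 N, if the wrist force passes 120 N, or if a joint passes its speed limit or range.

## Working session

There is one attempt and no reset: what is moved stays moved. The work goes in short steps, Python scripts to look and compute and a tool call to move; the robot and the scene stay as the last step left them, time stands still between calls to the robot, and variables do not carry over. Pictures are saved under pics/ and viewed, and the job is handed in when it is done.

Besides the shell and the picture viewer there is one more tool, called after "Request:" as a command line: name --argument value ..., lists and objects as JSON in quotes. jog_arm: Moves the arm, as the interface text tells. Its arguments: {"type":"object","properties":{"increments":{"type":"array","items":{"type":"array","items":{"type":"array","items":{"type":"number"}}}},"squeeze":{"type":"number"}},"required":["increments"]}

```bash
ls; mkdir -p pics
python3 - <<'E'
from rig import *
import cv2
o=get_obs()
print(o)
for n in ["side","top"]:
    im=camera(n); cv2.imwrite(f"pics/{n}0.png",im[:,:,::-1]); print(n,camera_info(n))
E
```

```text
pics
{'time': 0.0, 'q': array([-1.51448694e+00,  5.28427451e-01,  1.43389637e+00, -4.62256348e-05,
        1.18137877e+00, -1.78504507e-01]), 'joint_velocities': array([-0.00119281, -0.00073529, -0.00052282,  0.00118232,  0.00125086,
        0.00047234]), 'joint_torque': array([ 9.44653148e-04, -4.40040135e+01, -1.76589936e+01,  6.32041739e-02,
        5.81121398e-02, -1.68198890e-04]), 'position': array([ 0.14538526, -0.60710928,  0.2215973 ]), 'tool_rot': array([-0.08280432,  0.70298324, -0.70149223,  0.08286525]), 'ft_force': array([-0.09295196,  1.20485032, -0.24793215]), 'moment': array([ 0.02827203, -0.02122039, -0.00081713]), 'grip_width': 0.08710414177335069}
side {'K': array([[386.5001883 ,   0.        , 281.92599713],
       [  0.        , 386.5001883 , 209.89559565],
       [  0.        ,   0.        ,   1.        ]]), 'k1': -0.039397288837643846, 'R': array([[-0.99375215, -0.11139154, -0.00697055],
       [-0.06511123,  0.6293336 , -0.77440284],
       [ 0.09064873, -0.76911062, -0.63265446]]), 't': array([0.43503339, 0.05323412, 1.05670128])}
top {'K': array([[541.74022497,   0.        , 274.39576878],
       [  0.        , 541.74022497, 223.36777694],
       [  0.        ,   0.        ,   1.        ]]), 'k1': -0.19679522003797364, 'R': array([[ 5.62461575e-02, -9.98416911e-01,  2.05580965e-04],
       [-9.76835415e-01, -5.50729348e-02, -2.06783808e-01],
       [ 2.06467773e-01,  1.14299759e-02, -9.78386638e-01]]), 't': array([0.0466301 , 0.43296841, 1.49083419])}
```

View pics/side0.png

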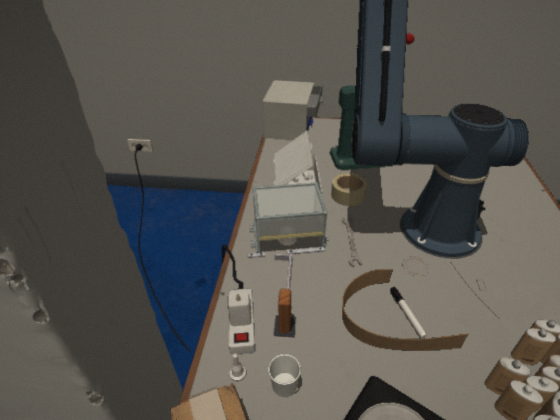

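View pics/top0.png

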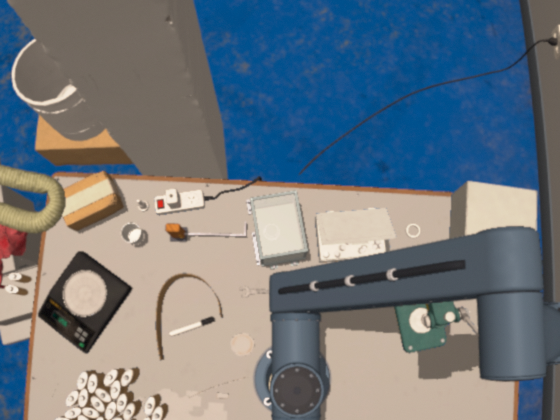

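```bash
cat > h.py <<'E'
import numpy as np, cv2
from rig import *
def ray(n,u,v):
    c=camera_info(n);K=c["K"];k1=c["k1"]
    d=cv2.undistortPoints(np.array([[[u,v]]],float),K,np.array([k1,0,0,0.]))[0,0]
    R=np.array(c["R"]);t=np.array(c["t"])
    return -R.T@t, R.T@np.array([d[0],d[1],1])
def onz(n,u,v,z):
    o,d=ray(n,u,v); return o+d*(z-o[2])/d[2]
def proj(n,X):
    c=camera_info(n);R=np.array(c["R"])
    p,_=cv2.projectPoints(np.array(X,float).reshape(-1,1,3),cv2.Rodrigues(R)[0],np.array(c["t"],float),c["K"],np.array([c["k1"],0,0,0.]))
    return p[:,0]
def crop(im,x0,y0,x1,y1,s,f):
    cv2.imwrite(f,cv2.resize(im[y0:y1,x0:x1,::-1],None,fx=s,fy=s,interpolation=cv2.INTER_CUBIC))
E
python3 - <<'E'
import cv2
a=cv2.imread("pics/top0.png");b=cv2.imread("pics/side0.png")
cv2.imwrite("pics/top0c.png",cv2.resize(a[180:280,150:320],None,fx=4.7,fy=4.7,interpolation=cv2.INTER_CUBIC))
cv2.imwrite("pics/side0c.png",cv2.resize(b[170:400,215:345],None,fx=2.6,fy=2.6,interpolation=cv2.INTER_CUBIC))
cv2.imwrite("pics/side0d.png",cv2.resize(b[175:265,240:340],None,fx=6.5,fy=6.5,interpolation=cv2.INTER_CUBIC))
E
```

```text
(no output)
```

View pics/top0c.png

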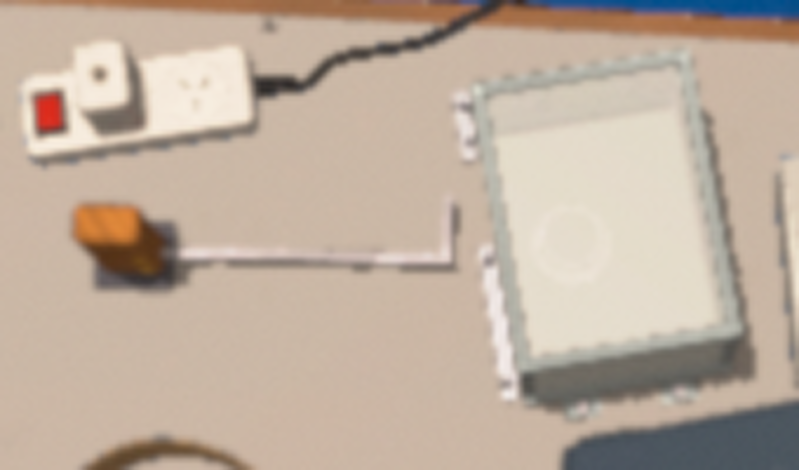

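View pics/side0c.png

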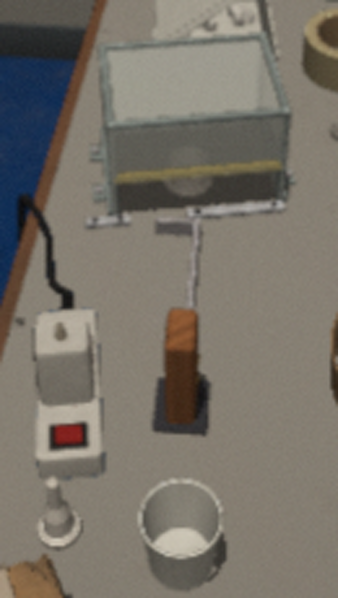

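View pics/side0d.png

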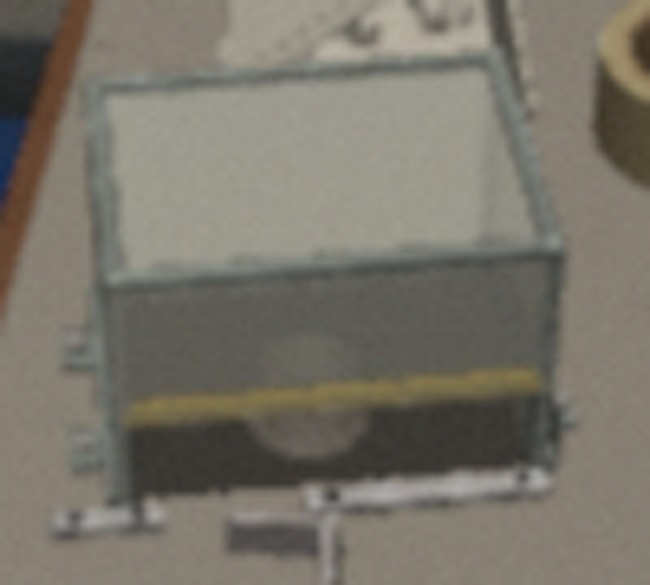

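```bash
cat > m.py <<'E'
from h import *
T=lambda u,v,z:onz("top",(u+.5)/4.7-.5+150,(v+.5)/4.7-.5+180,z)
S=lambda u,v,z:onz("side",(u+.5)/6.5-.5+240,(v+.5)/6.5-.5+175,z)
S2=lambda u,v,z:onz("side",(u+.5)/2.6-.5+215,(v+.5)/2.6-.5+170,z)
p=lambda n,x:print(n,np.round(x,4))
for c in [(472,92),(688,55),(740,325),(525,370)]: p("roofT",T(*c,.12))
for c in [(90,88),(490,58),(560,245),(110,278)]: p("roofS",S(*c,.12))
for c in [(455,95),(475,157),(462,157),(482,248),(495,248),(502,397),(517,397)]: p("stripT",T(*c,.006))
for c in [(55,515),(162,500),(160,522),(305,490),(310,508),(550,470),(548,490)]: p("stripS",S(*c,.006))
p("ferT",T(572,243,.03))
p("ferS bottomcentre",S(308,460,.0))
for c in [(78,207),(137,207),(145,240),(85,248)]: p("gripT",T(*c,.105))
for c in [(168,310),(197,310),(197,345),(168,345)]: p("gripS",S2(*c,.105))
for c in [(98,287),(172,287),(178,222)]: p("footT",T(*c,.0))
for c in [(185,254),(300,257),(440,263)]: p("shankT",T(*c,.019))
for c in [(449,262),(451,200)]: p("toothT",T(*c,.019))
p("toothtopS end",S(228,515,.019));p("toothtopS root",S(330,517,.019))
E
python3 m.py
```

```text
roofT [0.4773 0.14   0.12  ]
roofT [0.5066 0.0162 0.12  ]
roofT [ 0.3496 -0.0209  0.12  ]
roofT [0.317  0.0995 0.12  ]
roofS [0.5088 0.0255 0.12  ]
roofS [ 0.3503 -0.0116  0.12  ]
roofS [0.3192 0.1052 0.12  ]
roofS [0.4818 0.141  0.12  ]
stripT [0.5039 0.1575 0.006 ]
stripT [0.4649 0.1423 0.006 ]
stripT [0.4645 0.1504 0.006 ]
stripT [0.4077 0.1343 0.006 ]
stripT [0.4081 0.1263 0.006 ]
stripT [0.3159 0.1161 0.006 ]
stripT [0.3164 0.107  0.006 ]
stripS [0.5073 0.1526 0.006 ]
stripS [0.4668 0.1401 0.006 ]
stripS [0.4659 0.152  0.006 ]
stripS [0.4115 0.1287 0.006 ]
stripS [0.4085 0.1384 0.006 ]
stripS [0.3157 0.1075 0.006 ]
stripS [0.3161 0.1188 0.006 ]
ferT [0.4092 0.0786 0.03  ]
ferS bottomcentre [0.4126 0.1058 0.    ]
gripT [0.3995 0.3666 0.105 ]
gripT [0.4015 0.3318 0.105 ]
gripT [0.3823 0.3252 0.105 ]
gripT [0.3755 0.3601 0.105 ]
gripS [0.4046 0.3365 0.105 ]
gripS [0.3825 0.3341 0.105 ]
gripS [0.3794 0.3668 0.105 ]
gripS [0.4007 0.3691 0.105 ]
footT [0.3705 0.3719 0.    ]
footT [0.3732 0.3254 0.    ]
footT [0.4145 0.3253 0.    ]
shankT [0.391  0.3158 0.019 ]
shankT [0.3932 0.2447 0.019 ]
shankT [0.3944 0.1586 0.019 ]
toothT [0.3953 0.1532 0.019 ]
toothT [0.4341 0.1546 0.019 ]
toothtopS end [0.4382 0.158  0.019 ]
toothtopS root [0.3992 0.155  0.019 ]
```

Run:
```python
from h import *
import rig
print([n for n in dir(rig) if not n.startswith('_')])
from scipy.spatial.transform import Rotation as R
print(np.round(R.from_quat(get_obs()["tool_rot"]).as_matrix(),3))
print(globals().get('grip_point_offset'))
for n,u,v in [("beaker",133,234),("nozzle",142,205),("ring",413,230),("green",420,320)]: print(n,onz("top",u,v,0.03))
a=cv2.imread("pics/top0.png")[200:265,240:315];b=cv2.imread("pics/side0.png")[200:262,250:335]
for n,c in(("t",a),("s",b)):
    g=cv2.cvtColor(c,cv2.COLOR_BGR2GRAY); g=cv2.resize(g,None,fx=6,fy=6,interpolation=cv2.INTER_CUBIC)
    g=cv2.createCLAHE(4,(3,3)).apply(g); cv2.imwrite(f"pics/cl_{n}.png",g)
```

```text
['Unreachable', 'camera', 'camera_info', 'get_obs', 'grip_point_offset', 'hand_in']
[[-0.973 -0.     0.233]
 [-0.233  0.002 -0.973]
 [-0.    -1.    -0.002]]
0.0187
beaker [0.37847792 0.4776215  0.03      ]
nozzle [0.46585743 0.46028003 0.03      ]
ring [ 0.43587045 -0.33067085  0.03      ]
green [ 0.17805214 -0.35428128  0.03      ]
```

View pics/cl_t.png

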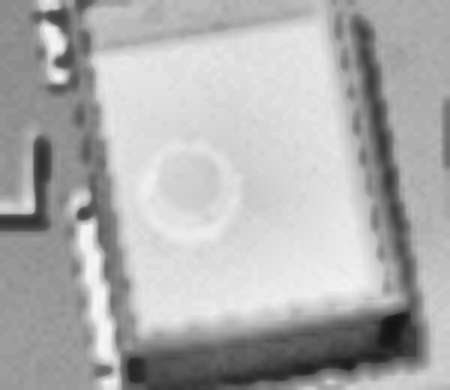

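View pics/cl_s.png

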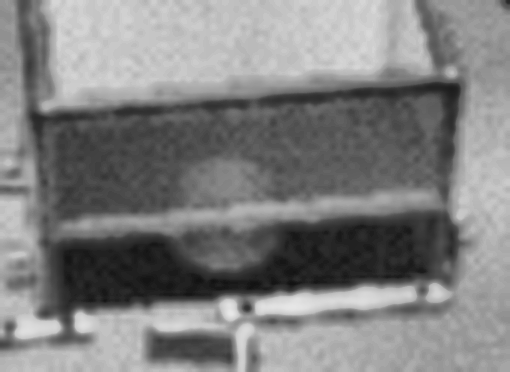

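```bash
cat >> h.py <<'E'
O=np.array([.399,.1214]);GX=np.array([.229,-.973]);GY=np.array([.973,.229])
def g(p): d=np.array(p)[:2]-O; return np.round([d@GX,d@GY],4)
def w(x,y): return np.round(O+x*GX+y*GY,4)
E
python3 - <<'E'
from h import *
T=lambda u,v,z:onz("top",(u+.5)/6-.5+240,(v+.5)/6-.5+200,z)
S=lambda u,v,z:onz("side",(u+.5)/6-.5+250,(v+.5)/6-.5+200,z)
for n,p in [("T outer z5",T(190,193,.005)),("T inner z30",T(188,180,.03)),("S front bottom",S(225,270,0)),("S top front?",S(222,205,.03)),("S left",S(172,245,.004)),("S right",S(280,245,.004)),("S top back",S(228,157,.03)),("roofFL",[.4795,.1405]),("FR",[.318,.1023])]:
    print(n,np.round(p,4),g(p))
# check guard corner reprojection
for z in (0,.045,.12):
  for y in (-.085,.085):
    X=np.r_[w(0,y),z]; print(z,y,proj("top",X),proj("side",X))
E
```

```text
T outer z5 [0.4128 0.0791 0.005 ] [0.0443 0.0038]
T inner z30 [0.4142 0.08   0.03  ] [0.0438 0.0053]
S front bottom [0.4126 0.1029 0.    ] [0.0211 0.009 ]
S top front? [0.4149 0.0937 0.03  ] [0.0306 0.0091]
S left [0.437  0.0938 0.004 ] [0.0356 0.0307]
S right [0.3897 0.0888 0.004 ] [ 0.0296 -0.0165]
S top back [0.4154 0.0623 0.03  ] [0.0613 0.0025]
roofFL [0.4795 0.1405] [-0.0001  0.0827]
FR [0.318  0.1023] [ 0.     -0.0832]
0 -0.085 [[261.43019814 264.49838512]] [[323.86455643 247.0058537 ]]
0 0.085 [[251.62251064 207.94832211]] [[258.81595975 252.93799232]]
0.045 -0.085 [[261.05484018 262.37222277]] [[324.96874139 234.33707731]]
0.045 0.085 [[250.98046279 204.25665367]] [[258.00173242 240.24713174]]
0.12 -0.085 [[260.37825207 258.53795589]] [[326.95038233 211.48883685]]
0.12 0.085 [[249.82668993 197.61714934]] [[256.53675287 217.32602055]]
```

Request:
jog_arm --increments '[[[0,0,0,0,0,0.05,0.0],[0,0,0,0.03,0,0.1,0.0],[0,0,0,0.08,0.02,0.13,0.0],[0,0,0,0.13,0.04,0.13,0.0],[0,0,0,0.18,0.06,0.13,0.0],[0,0,0,0.22,0.09,0.13,0.0],[0,0,0,0.26,0.12,0.13,0.0],[0,0,0,0.3,0.15,0.13,0.0]]]'

```text
time: 0.9
position: [0.428, -0.4696, 0.351]
tool_rot: [-0.083, 0.703, -0.701, 0.083]
ft_force: [0.4, 0.3, -0.1]
grip_width: 0.044
```

Request:
jog_arm --increments '[[[0,0,8,0.03,0.04,0,0.0],[0,0,16,0.05,0.08,0,0.0],[0,0,24,0.07,0.125,0,0.0],[0,0,32,0.08,0.17,0,0.0],[0,0,40,0.09,0.215,0,0.0],[0,0,48,0.1,0.26,0,0.0],[0,0,56,0.1,0.31,0,0.0],[0,0,64,0.1,0.36,0,0.0]]]'

```text
time: 1.7
position: [0.5276, -0.1076, 0.3504]
tool_rot: [-0.445, 0.552, -0.549, 0.443]
ft_force: [1.3, 0.4, -0.4]
grip_width: 0.0434
```

Request:
jog_arm --increments '[[[0,0,6,0,0.05,0,0.0],[0,0,12,0,0.1,0,0.0],[0,0,14,0,0.15,0,0.0],[0,0,14,-0.02,0.195,0,0.0],[0,0,14,-0.04,0.24,0,0.0],[0,0,14,-0.06,0.285,0,0.0],[0,0,14,-0.08,0.33,0,0.0],[0,0,14,-0.1,0.375,0,0.0]]]'

```text
time: 2.5
position: [0.4262, 0.269, 0.3502]
tool_rot: [0.509, -0.493, 0.491, -0.507]
ft_force: [0.9, -0.3, -0.0]
grip_width: 0.0435
```

Request:
jog_arm --increments '[[[0,0,0,-0.018,0.04,-0.02,0.0],[0,0,0,-0.036,0.08,-0.04,0.0],[0,0,0,-0.036,0.08,-0.09,0.0],[0,0,0,-0.036,0.08,-0.14,0.0],[0,0,0,-0.036,0.08,-0.18,0.0],[0,0,0,-0.036,0.08,-0.2,0.0],[0,0,0,-0.036,0.08,-0.2,0.0]]]'

```text
time: 3.2
position: [0.3877, 0.3476, 0.1469]
tool_rot: [0.512, -0.494, 0.49, -0.504]
ft_force: [0.3, -0.1, 0.7]
grip_width: 0.0437
```

Run:
```python
from h import *
o=get_obs();print(o["position"],o["q"])
s=camera("side");t=camera("top")
crop(s,200,170,360,400,2.5,"pics/s1.png");crop(t,130,180,320,280,4.2,"pics/t1.png")
```

```text
[0.3876968  0.34758425 0.14685706] [0.51472464 0.50196175 1.75900223 0.00288289 0.8929051  0.48227292]
```

View pics/s1.png

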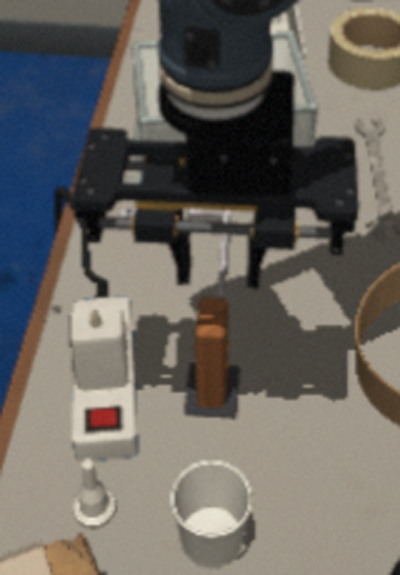

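View pics/t1.png

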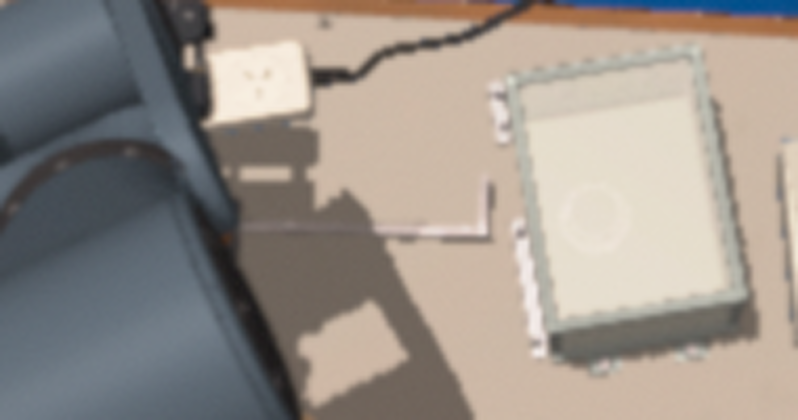

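Run:
```python
from h import *
P=lambda X:(proj("side",X)[0]-[200,170]+.5)*2.5-.5
print(P([.3877,.3476,.1469]),P([.3905,.349,.105]),P([.3905,.349,.0]))
```

```text
[218.77151111 275.90800084] [214.94564354 312.07184735] [215.03030579 389.7316676 ]
```

Request:
jog_arm --increments '[[[0,0,0,0.004,0.0015,-0.03,0.0],[0,0,0,0.004,0.0015,-0.06,0.0],[0,0,0,0.004,0.0015,-0.082,0.0],[0,0,0,0.004,0.0015,-0.083,0.0],[0,0,0,0.004,0.0015,-0.083,0.0]]]'

```text
time: 3.8
position: [0.3955, 0.3512, 0.0685]
tool_rot: [0.508, -0.493, 0.491, -0.507]
ft_force: [1.0, 0.4, 0.2]
grip_width: 0.0433
```

Request:
jog_arm --increments '[[[0,0,0,0,0,0,0.4],[0,0,0,0,0,0,0.6],[0,0,0,0,0,0,1],[0,0,0,0,0,0,1],[0,0,0,0,0,0,1],[0,0,0,0,0,0,1]]]' --squeeze 50

```text
time: 4.4
position: [0.3955, 0.3512, 0.0693]
tool_rot: [0.508, -0.493, 0.491, -0.507]
ft_force: [-1.6, -0.7, 6.1]
grip_width: 0.0237
```

Request:
jog_arm --increments '[[[0,0,0,0,0,0.01,1],[0,0,0,0,0,0.02,1],[0,0,0,0,0,0.02,1],[0,0,0,0,0,0.02,1]]]'

```text
time: 4.8
position: [0.3958, 0.3514, 0.0897]
tool_rot: [-0.507, 0.493, -0.492, 0.508]
ft_force: [0.3, 0.2, -3.0]
grip_width: 0.0237
```

Run:
```python
from h import *
o=get_obs();print(o["position"],o["ft_force"],o["moment"])
s=camera("side");t=camera("top")
crop(s,200,170,360,400,2.5,"pics/s2.png");crop(t,130,180,320,280,4.2,"pics/t2.png")
```

```text
[0.39576854 0.35140045 0.08973746] [ 0.33643082  0.18569114 -2.95727487] [-0.02107909 -0.09391101  0.01781787]
```

View pics/s2.png

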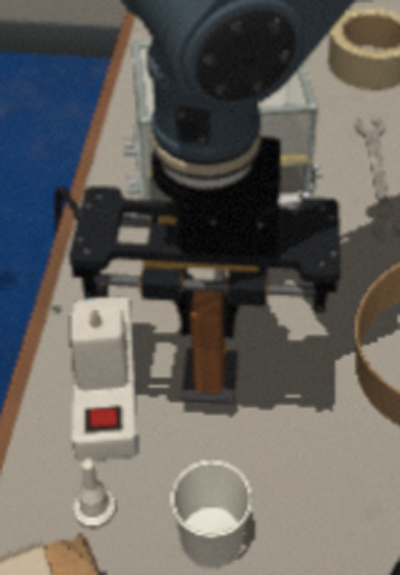

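View pics/t2.png

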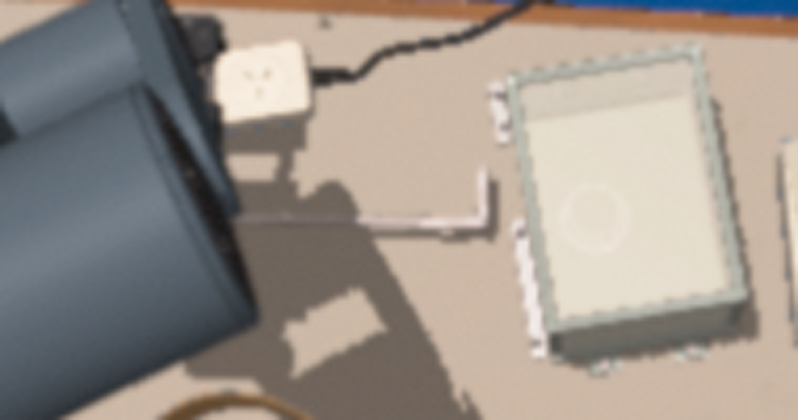

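Run:
```python
from h import *
T=lambda u,v,z:onz("top",(u+.5)/4.2-.5+130,(v+.5)/4.2-.5+180,z)
for c in [(260,217),(360,220),(478,224),(484,226),(484,168)]: print(T(*c,.039), g(T(*c,.039)))
o=get_obs();print(o["q"])
from scipy.spatial.transform import Rotation as R
print(R.from_quat(o["tool_rot"]).as_matrix()[:,2])
```

```text
[0.39463264 0.30564702 0.039     ] [-0.1803  0.0379]
[0.39646445 0.23731279 0.039     ] [-0.1134  0.0241]
[0.39826557 0.1571916  0.039     ] [-0.035   0.0075]
[0.39712244 0.15304577 0.039     ] [-0.0312  0.0054]
[0.43714811 0.15574898 0.039     ] [-0.0247  0.045 ]
[0.51338461 0.6024211  1.78749848 0.00346761 0.75340558 0.48039955]
[ 0.9995328   0.03045076 -0.00263333]
```

```bash
cat >> h.py <<'E'
from scipy.spatial.transform import Rotation as Rn
def state():
    o=get_obs(); zt=Rn.from_quat(o["tool_rot"]).as_matrix()[:,2]
    phi=np.arctan2(zt[1],zt[0])
    if abs(phi)>np.pi/2: phi-=np.sign(phi)*np.pi
    return o,phi
OFF=np.array([-.0023,0])
def S_of(p,phi): return g(np.array(p[:2])+OFF+.197*np.array([np.sin(phi),-np.cos(phi)]))
def tcp_for(x,y,phi): return w(x,y)-OFF-.197*np.array([np.sin(phi),-np.cos(phi)])
def plan(pts,dphi=0,phi0=None):
    o,phi=state(); 
    print("now S",S_of(o["position"],phi),"phi",np.degrees(phi),"tcp",np.round(o["position"],4),"f",np.round(o["ft_force"],1), "t",o["time"])
    for x,y,pd in pts:
        t=tcp_for(x,y,np.radians(pd)); print((x,y,pd),np.round(t,4),"r",round(np.hypot(*t),4),"shift",np.round(t-o["position"][:2],4),"turn",round(pd-np.degrees(phi),2))
E
python3 - <<'E'
from h import *
plan([(-.03,-.068,8.25),(.02,-.068,8.25),(.06,-.066,8.25),(.082,-.06,8.25),(.082,-.03,8.25),(.082,-.03,13.2)])
E
```

```text
now S [-0.0319  0.0075] phi 1.744975544737349 tcp [0.3953 0.3511 0.0892] f [ 0.5  0.3 -2.9] t 4.9
(-0.03, -0.068, 8.25) [0.3  0.33] r 0.446 shift [-0.0953 -0.0212] turn 6.51
(0.02, -0.068, 8.25) [0.3114 0.2814] r 0.4197 shift [-0.0839 -0.0698] turn 6.51
(0.06, -0.066, 8.25) [0.3225 0.2429] r 0.4037 shift [-0.0728 -0.1083] turn 6.51
(0.082, -0.06, 8.25) [0.3334 0.2229] r 0.4011 shift [-0.0619 -0.1283] turn 6.51
(0.082, -0.03, 8.25) [0.3626 0.2297] r 0.4292 shift [-0.0327 -0.1215] turn 6.51
(0.082, -0.03, 13.2) [0.3459 0.2265] r 0.4135 shift [-0.0494 -0.1246] turn 11.46
```

Run:
```python
from h import *
for c in [(157,300),(165,284),(175,277),(187,273),(200,277),(210,288),(218,302),(222,317)]: print(c, np.round(onz("top",*c,.06)[:2],3), np.round(onz("top",*c,0)[:2],3))
```

```text
(157, 300) [0.192 0.382] [0.195 0.396]
(165, 284) [0.238 0.364] [0.243 0.376]
(175, 277) [0.259 0.337] [0.265 0.349]
(187, 273) [0.272 0.305] [0.279 0.315]
(200, 277) [0.264 0.268] [0.27  0.276]
(210, 288) [0.235 0.238] [0.24  0.245]
(218, 302) [0.198 0.213] [0.201 0.219]
(222, 317) [0.158 0.199] [0.16  0.205]
```

Run:
```python
import cv2
a=cv2.imread("pics/top0.png")
cv2.imwrite("pics/card.png",cv2.resize(a[215:365,145:295],None,fx=4,fy=4,interpolation=cv2.INTER_CUBIC))
```

```text
(no output)
```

View pics/card.png

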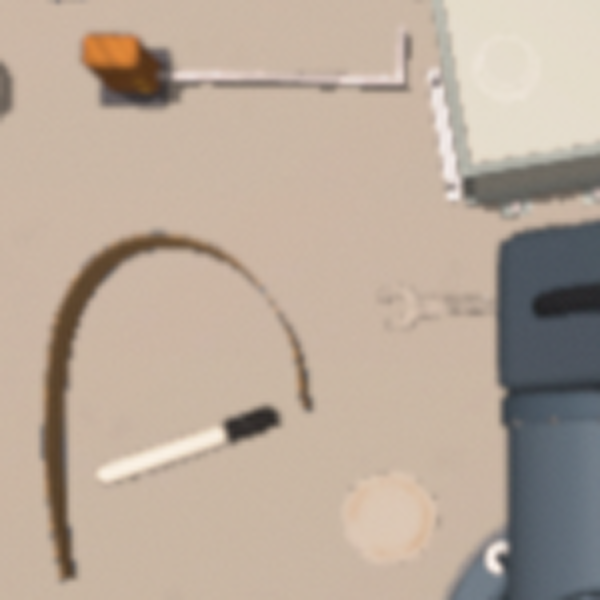

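Run:
```python
from h import *
plan([(-.03,-.055,4),(.0,-.063,4),(.02,-.067,4),(.06,-.067,4),(.082,-.06,4),(.084,-.035,4),(.084,-.035,11)])
```

```text
now S [-0.0319  0.0075] phi 1.744975544737349 tcp [0.3953 0.3511 0.0892] f [ 0.5  0.3 -2.9] t 4.9
(-0.03, -0.055, 4) [0.3272 0.3345] r 0.4679 shift [-0.0681 -0.0166] turn 2.26
(0.0, -0.063, 4) [0.3263 0.3035] r 0.4456 shift [-0.069  -0.0476] turn 2.26
(0.02, -0.067, 4) [0.327  0.2831] r 0.4325 shift [-0.0683 -0.068 ] turn 2.26
(0.06, -0.067, 4) [0.3361 0.2442] r 0.4154 shift [-0.0592 -0.1069] turn 2.26
(0.082, -0.06, 4) [0.348  0.2244] r 0.4141 shift [-0.0473 -0.1267] turn 2.26
(0.084, -0.035, 4) [0.3728 0.2282] r 0.4371 shift [-0.0225 -0.1229] turn 2.26
(0.084, -0.035, 11) [0.3489 0.2251] r 0.4152 shift [-0.0464 -0.126 ] turn 9.26
```

Request:
jog_arm --increments '[[[0,0,0.5,-0.015,0,-0.002,1],[0,0,1,-0.035,-0.004,-0.004,1],[0,0,1.5,-0.055,-0.01,-0.006,1],[0,0,2.3,-0.068,-0.016,-0.006,1],[0,0,2.3,-0.068,-0.016,-0.006,1],[0,0,2.3,-0.068,-0.016,-0.006,1]]]'

```text
time: 5.5
position: [0.3271, 0.3354, 0.0831]
tool_rot: [0.518, -0.483, 0.481, -0.517]
ft_force: [0.9, 0.3, -2.7]
grip_width: 0.0239
```

Run:
```python
from h import *
t=camera("top");crop(t,130,180,320,300,4.2,"pics/t3.png")
plan([(.0,-.063,4),(.02,-.067,4),(.06,-.067,4),(.082,-.06,4),(.084,-.035,4),(.084,-.035,11)])
```

```text
now S [-0.031  -0.0536] phi 4.0459643720520635 tcp [0.3281 0.3358 0.0832] f [ 0.3  0.8 -2.2] t 5.55
(0.0, -0.063, 4) [0.3263 0.3035] r 0.4456 shift [-0.0019 -0.0323] turn -0.05
(0.02, -0.067, 4) [0.327  0.2831] r 0.4325 shift [-0.0012 -0.0527] turn -0.05
(0.06, -0.067, 4) [0.3361 0.2442] r 0.4154 shift [ 0.0079 -0.0916] turn -0.05
(0.082, -0.06, 4) [0.348  0.2244] r 0.4141 shift [ 0.0198 -0.1114] turn -0.05
(0.084, -0.035, 4) [0.3728 0.2282] r 0.4371 shift [ 0.0446 -0.1076] turn -0.05
(0.084, -0.035, 11) [0.3489 0.2251] r 0.4152 shift [ 0.0208 -0.1107] turn 6.95
```

View pics/t3.png

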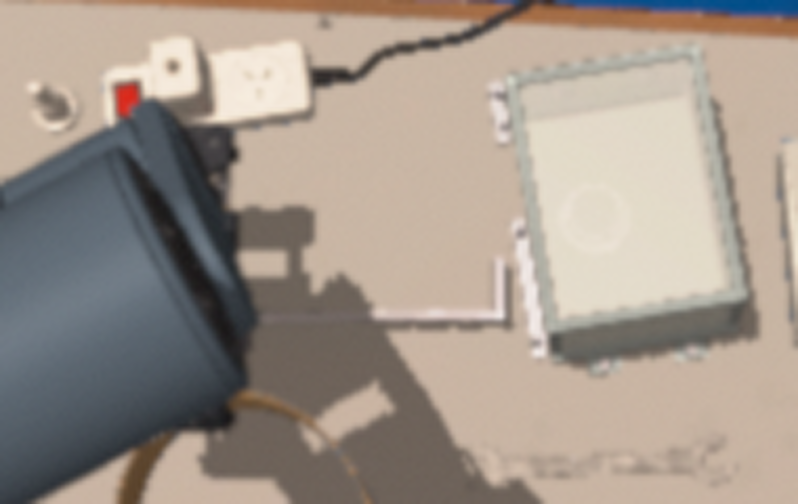

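Request:
jog_arm --increments '[[[0,0,0,-0.001,-0.012,0,1],[0,0,0,-0.002,-0.024,0,1],[0,0,0,-0.002,-0.034,0,1],[0,0,0,-0.0015,-0.044,0,1],[0,0,0,-0.001,-0.053,0,1],[0,0,0,-0.001,-0.053,0,1]]]'

```text
time: 6.15
position: [0.327, 0.2814, 0.0832]
tool_rot: [0.517, -0.484, 0.482, -0.517]
ft_force: [0.0, 0.9, -1.7]
grip_width: 0.0237
```

Run:
```python
from h import *
t=camera("top");crop(t,220,180,320,280,6,"pics/t4.png")
plan([(.02,-.067,4),(.06,-.067,4),(.082,-.06,4),(.084,-.035,4),(.084,-.035,11)])
```

```text
now S [ 0.021 -0.067] phi 3.942274891031895 tcp [0.3273 0.2821 0.0833] f [ 0.1  0.6 -2.1] t 6.2
(0.02, -0.067, 4) [0.327  0.2831] r 0.4325 shift [-0.0003  0.001 ] turn 0.06
(0.06, -0.067, 4) [0.3361 0.2442] r 0.4154 shift [ 0.0088 -0.0379] turn 0.06
(0.082, -0.06, 4) [0.348  0.2244] r 0.4141 shift [ 0.0207 -0.0577] turn 0.06
(0.084, -0.035, 4) [0.3728 0.2282] r 0.4371 shift [ 0.0455 -0.0539] turn 0.06
(0.084, -0.035, 11) [0.3489 0.2251] r 0.4152 shift [ 0.0216 -0.057 ] turn 7.06
```

View pics/t4.png

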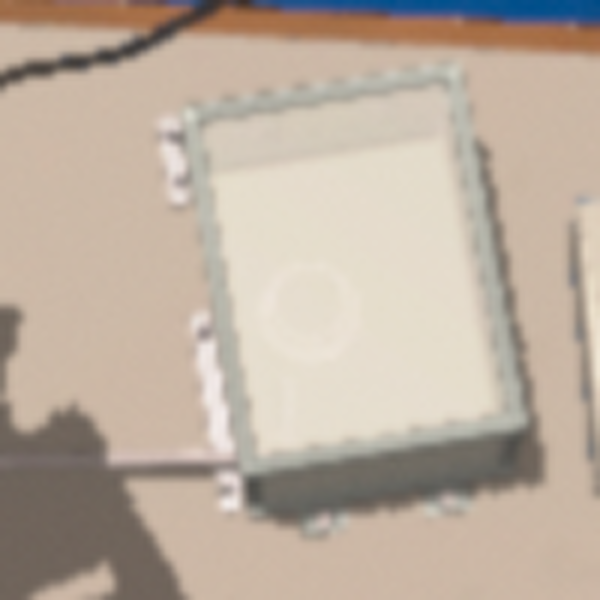

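Request:
jog_arm --increments '[[[0,0,0,0.002,-0.01,0,1],[0,0,0,0.0045,-0.02,0,1],[0,0,0,0.007,-0.03,0,1],[0,0,0,0.0088,-0.038,0,1],[0,0,0,0.013,-0.048,0,1],[0,0,0,0.018,-0.058,0,1],[0,0,0,0.018,-0.058,0,1]]]'

```text
time: 6.9
position: [0.3464, 0.2231, 0.0833]
tool_rot: [-0.516, 0.484, -0.482, 0.517]
ft_force: [0.4, 0.4, -1.7]
grip_width: 0.0237
```

Run:
```python
from h import *
t=camera("top");crop(t,220,180,320,280,6,"pics/t5.png")
plan([(.082,-.06,4),(.084,-.04,4),(.084,-.03,6),(.084,-.03,13.2)])
```

```text
now S [ 0.0822 -0.0626] phi 3.831409776062869 tcp [0.346  0.2235 0.0833] f [ 0.6  0.1 -2. ] t 6.95
(0.082, -0.06, 4) [0.348  0.2244] r 0.4141 shift [0.0019 0.0009] turn 0.17
(0.084, -0.04, 4) [0.3679 0.227 ] r 0.4323 shift [0.0218 0.0035] turn 0.17
(0.084, -0.03, 6) [0.3707 0.2287] r 0.4356 shift [0.0247 0.0052] turn 2.17
(0.084, -0.03, 13.2) [0.3463 0.2246] r 0.4128 shift [0.0003 0.0011] turn 9.37
```

View pics/t5.png

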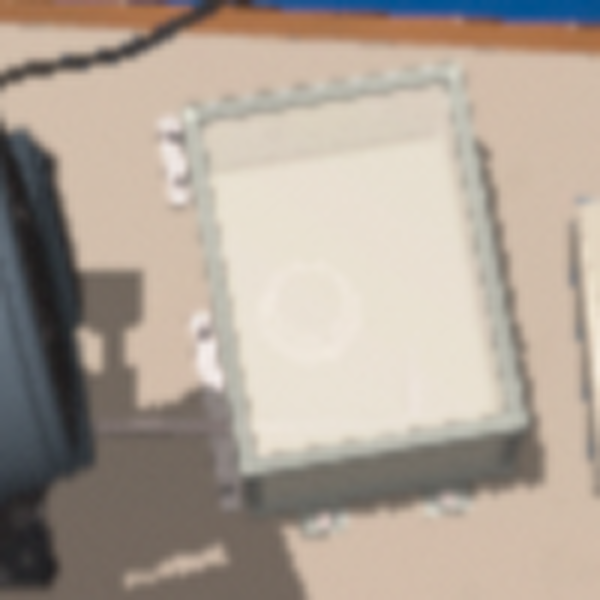

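Request:
jog_arm --increments '[[[0,0,2,0.0005,0.0,0,1],[0,0,4,0.001,0.0,0,1],[0,0,6.2,0.0015,0.0005,0,1],[0,0,8.2,0.0015,0.0005,-0.003,1],[0,0,8.2,0.0015,0.0005,-0.007,1],[0,0,8.2,0.0015,0.0005,-0.0115,1],[0,0,8.2,0.0015,0.0005,-0.0115,1]]]'

```text
time: 7.65
position: [0.3471, 0.224, 0.0712]
tool_rot: [0.55, -0.446, 0.444, -0.549]
ft_force: [0.6, 0.2, -1.8]
grip_width: 0.0235
```

Run:
```python
from h import *
t=camera("top");crop(t,220,180,320,280,6,"pics/t6.png")
s=camera("side");crop(s,235,175,345,275,6,"pics/s6.png")
plan([(.084,-.03,13.2),(.072,-.026,13.2)])
```

```text
now S [ 0.0847 -0.0332] phi 12.019714924151314 tcp [0.3473 0.224  0.0716] f [-0.5 -1.5 -0.7] t 7.75
(0.084, -0.03, 13.2) [0.3463 0.2246] r 0.4128 shift [-0.001   0.0006] turn 1.18
(0.072, -0.026, 13.2) [0.3475 0.2372] r 0.4207 shift [0.0002 0.0132] turn 1.18
```

View pics/t6.png

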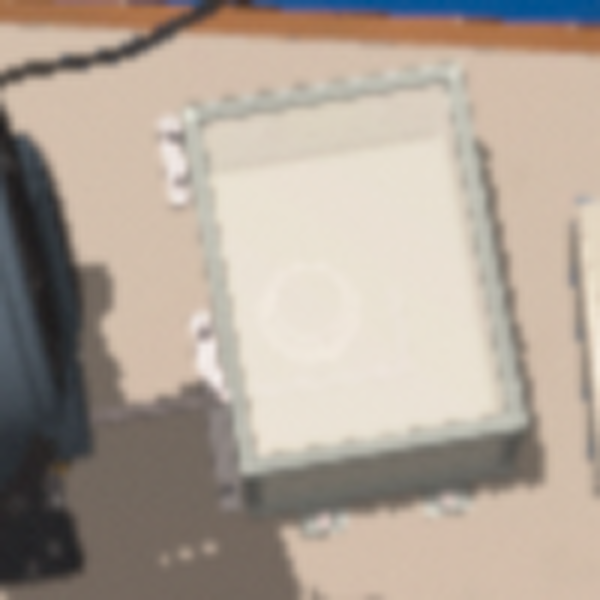

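View pics/s6.png

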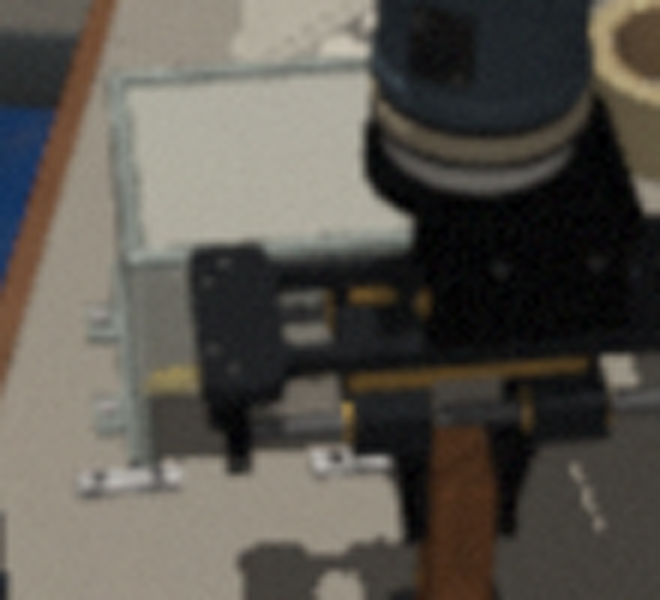

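Run:
```python
from h import *
plan([(.076,-.03,13.2),(.076,-.02,13.2),(.076,-.005,13.2),(.076,.01,13.2)])
```

```text
now S [ 0.0847 -0.0332] phi 12.019714924151314 tcp [0.3473 0.224  0.0716] f [-0.5 -1.5 -0.7] t 7.75
(0.076, -0.03, 13.2) [0.3445 0.2324] r 0.4156 shift [-0.0028  0.0084] turn 1.18
(0.076, -0.02, 13.2) [0.3542 0.2347] r 0.4249 shift [0.0069 0.0107] turn 1.18
(0.076, -0.005, 13.2) [0.3688 0.2381] r 0.439 shift [0.0215 0.0141] turn 1.18
(0.076, 0.01, 13.2) [0.3834 0.2415] r 0.4531 shift [0.0361 0.0175] turn 1.18
```

Request:
jog_arm --increments '[[[0,0,0.6,-0.0014,0.004,0,1],[0,0,1.2,-0.0028,0.0084,0,1],[0,0,1.2,0.0,0.009,0,1],[0,0,1.2,0.003,0.0098,0,1],[0,0,1.2,0.006,0.0105,0,1],[0,0,1.2,0.009,0.0112,0,1],[0,0,1.2,0.012,0.0119,0,1],[0,0,1.2,0.015,0.0126,0,1]]]'

```text
time: 8.55
position: [0.3622, 0.2365, 0.0715]
tool_rot: [0.554, -0.44, 0.438, -0.554]
ft_force: [0.1, -0.3, -1.3]
grip_width: 0.0236
```

```bash
cat > look.py <<'E'
from h import *
import sys
t=camera("top");crop(t,220,180,320,280,6,"pics/%s.png"%sys.argv[1])
G=cv2.cvtColor(cv2.imread("pics/%s.png"%sys.argv[1]),cv2.COLOR_BGR2GRAY)
cv2.imwrite("pics/%sc.png"%sys.argv[1],cv2.createCLAHE(4,(4,4)).apply(G))
E
cat >> h.py <<'E'
def TT(u,v,z): p=onz("top",(u+.5)/6-.5+220,(v+.5)/6-.5+180,z); return np.round(p[:2],4),g(p)
E
python3 look.py t7; python3 -c "
from h import *
plan([(.076,.01,13.2)])"
```

```text
now S [ 0.076  -0.0109] phi 13.193109007528253 tcp [0.3632 0.2367 0.0715] f [-0.3 -0.6 -2.1] t 8.6
(0.076, 0.01, 13.2) [0.3834 0.2415] r 0.4531 shift [0.0203 0.0048] turn 0.01
```

View pics/t7c.png

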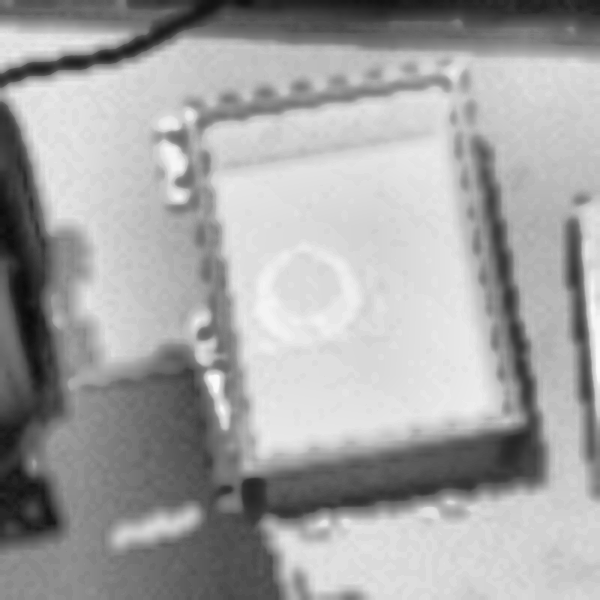

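Run:
```python
from h import *
for c in [(310,312),(308,295)]: print(TT(*c,.005))
for c in [(305,290)]: print(TT(*c,.03))
print("stripL end",TT(178,205,.006),"stripR end",TT(200,312,.006))
a=cv2.imread("pics/t4.png")
```

```text
(array([0.4133, 0.0791]), array([0.0444, 0.0042]))
(array([0.4216, 0.0806]), array([0.0449, 0.0127]))
(array([0.419 , 0.0817]), array([0.0432, 0.0103]))
stripL end (array([0.4625, 0.1463]), array([-0.0097,  0.0675])) stripR end (array([0.4101, 0.1322]), array([-0.008 ,  0.0133]))
```

Request:
jog_arm --increments '[[[0,0,0,0.0035,0.0008,0,1],[0,0,0,0.007,0.0016,0,1],[0,0,0,0.0105,0.0024,0,1],[0,0,0,0.014,0.0032,0,1],[0,0,0,0.0175,0.004,0,1],[0,0,0,0.021,0.0048,0,1],[0,0,0,0.024,0.0056,0,1],[0,0,0,0.0258,0.0061,0,1]]]'

```text
time: 9.4
position: [0.3894, 0.2429, 0.0716]
tool_rot: [-0.554, 0.44, -0.439, 0.555]
ft_force: [-1.4, -0.6, -2.1]
grip_width: 0.0236
```

```bash
python3 look.py t8; python3 -c "
from h import *
plan([(.072,.0165,13.2),(.05,.0165,13.2)])"
```

```text
now S [0.0759 0.0164] phi 13.189005716581828 tcp [0.3897 0.243  0.0716] f [-0.5  0.8 -2.3] t 9.45
(0.072, 0.0165, 13.2) [0.3888 0.2469] r 0.4606 shift [-0.0009  0.0039] turn 0.01
(0.05, 0.0165, 13.2) [0.3838 0.2683] r 0.4683 shift [-0.0059  0.0253] turn 0.01
```

View pics/t8c.png

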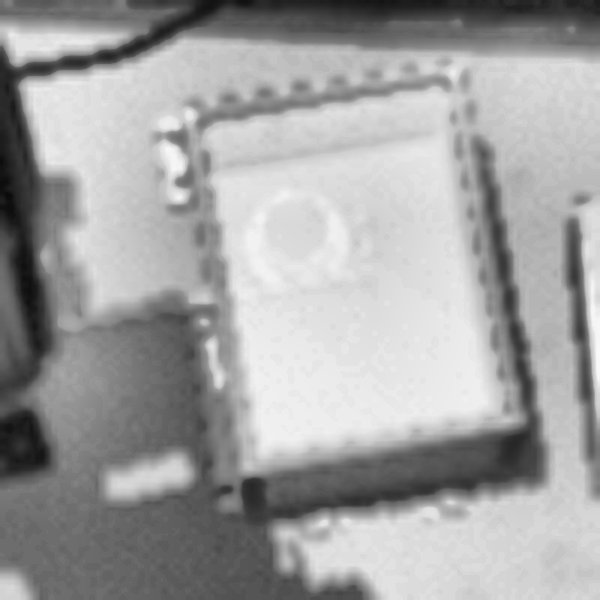

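Run:
```python
from h import *
print(TT(297,239,.005),TT(295,230,.03))
```

```text
(array([0.449 , 0.0875]), array([0.0444, 0.0409])) (array([0.4479, 0.0882]), array([0.0435, 0.04  ]))
```

Request:
jog_arm --increments '[[[0,0,0,-0.0007,0.003,0,1],[0,0,0,-0.0014,0.006,0,1],[0,0,0,-0.0021,0.009,0,1],[0,0,0,-0.0028,0.012,0,1],[0,0,0,-0.0035,0.015,0,1],[0,0,0,-0.0042,0.018,0,1],[0,0,0,-0.0049,0.021,0,1],[0,0,0,-0.0055,0.0235,0,1]]]'

```text
time: 10.25
position: [0.3842, 0.2668, 0.0716]
tool_rot: [-0.554, 0.44, -0.439, 0.555]
ft_force: [0.2, 0.0, -2.6]
grip_width: 0.0234
```

```bash
python3 look.py t9; python3 -c "
from h import *
plan([(.04,.0165,13.2)])"
```

```text
now S [0.0512 0.0165] phi 13.204166579253966 tcp [0.3841 0.2671 0.0716] f [-0.4  0.1 -2.3] t 10.3
(0.04, 0.0165, 13.2) [0.3815 0.2781] r 0.4721 shift [-0.0026  0.011 ] turn -0.0
```

View pics/t9c.png

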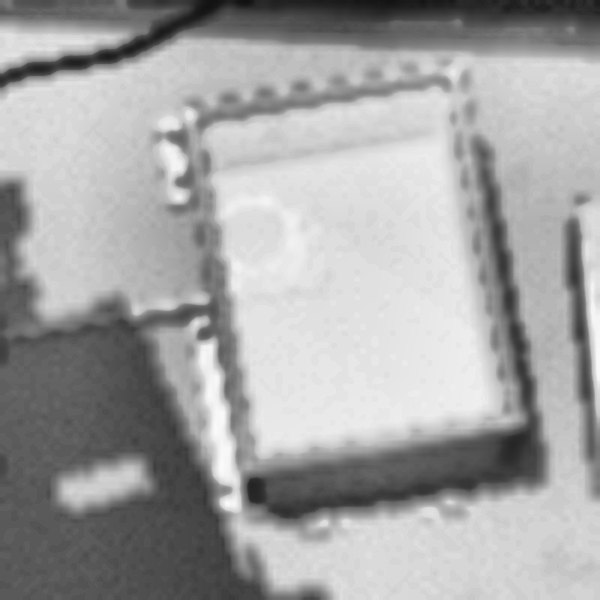

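Request:
jog_arm --increments '[[[0,0,0,-0.0005,0.002,0,1],[0,0,0,-0.0009,0.004,0,1],[0,0,0,-0.0014,0.006,0,1],[0,0,0,-0.0019,0.008,0,1],[0,0,0,-0.0023,0.01,0,1],[0,0,0,-0.0028,0.012,0,1]]]'

```text
time: 10.9
position: [0.3813, 0.2792, 0.0716]
tool_rot: [-0.553, 0.44, -0.439, 0.555]
ft_force: [1.1, -0.9, -2.1]
grip_width: 0.0237
```

```bash
python3 look.py t10; python3 -c "
from h import *
plan([(.02,.0165,13.2)])"
```

```text
now S [0.0385 0.0166] phi 13.205023594043917 tcp [0.3812 0.2795 0.0716] f [ 0.3  0.6 -1.8] t 10.95
(0.02, 0.0165, 13.2) [0.3769 0.2975] r 0.4802 shift [-0.0043  0.018 ] turn -0.01
```

View pics/t10c.png

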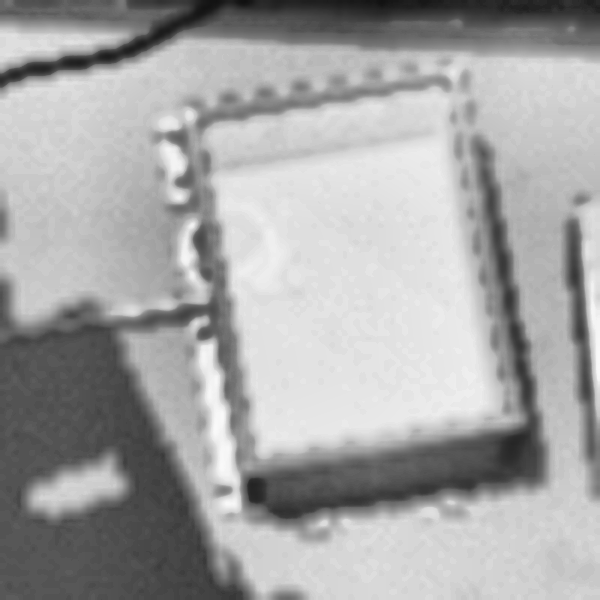

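Request:
jog_arm --increments '[[[0,0,0,-0.0005,0.002,0,1],[0,0,0,-0.0009,0.004,0,1],[0,0,0,-0.0014,0.006,0,1],[0,0,0,-0.0019,0.008,0,1],[0,0,0,-0.0023,0.01,0,1],[0,0,0,-0.0028,0.012,0,1]]]'

```text
time: 11.55
position: [0.3784, 0.2916, 0.0716]
tool_rot: [-0.553, 0.44, -0.439, 0.555]
ft_force: [-0.2, -1.4, -1.5]
grip_width: 0.0237
```

```bash
python3 look.py t11; python3 -c "
from h import *
plan([(.01,.0165,13.2)])"
```

```text
now S [0.0258 0.0167] phi 13.210888422943349 tcp [0.3784 0.2919 0.0716] f [ 0.5 -0.5 -1.6] t 11.6
(0.01, 0.0165, 13.2) [0.3746 0.3072] r 0.4845 shift [-0.0038  0.0153] turn -0.01
```

View pics/t11.png

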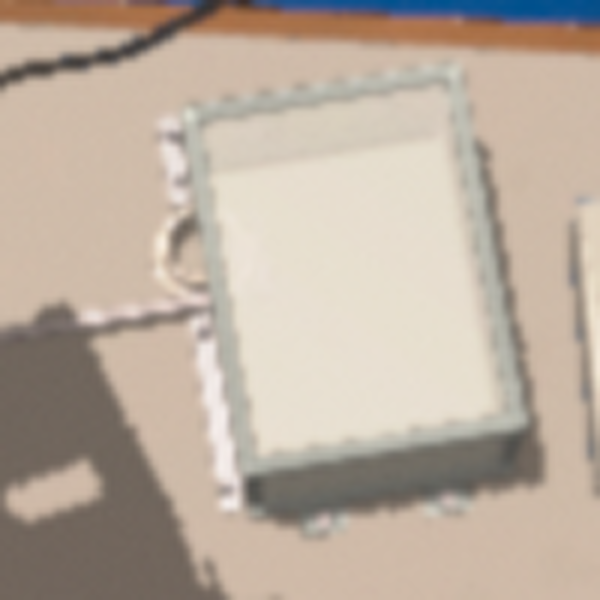

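Request:
jog_arm --increments '[[[0,0,0,-0.0005,0.002,0,1],[0,0,0,-0.0009,0.004,0,1],[0,0,0,-0.0014,0.006,0,1],[0,0,0,-0.0019,0.008,0,1],[0,0,0,-0.0023,0.01,0,1],[0,0,0,-0.0028,0.012,0,1]]]'

```text
time: 12.2
position: [0.3756, 0.304, 0.0716]
tool_rot: [-0.553, 0.44, -0.438, 0.555]
ft_force: [0.4, -1.0, -2.2]
grip_width: 0.0236
```

```bash
python3 look.py t12; python3 -c "
from h import *
plan([(.01,.0165,13.2)])"
```

```text
now S [0.0131 0.0167] phi 13.211626621213453 tcp [0.3756 0.3043 0.0716] f [-0.6 -0.5 -2. ] t 12.25
(0.01, 0.0165, 13.2) [0.3746 0.3072] r 0.4845 shift [-0.0009  0.0029] turn -0.01
```

View pics/t12.png

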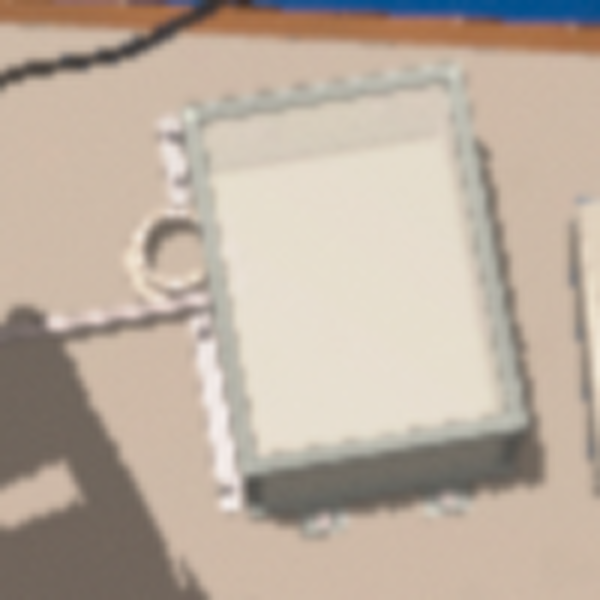

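Request:
jog_arm --increments '[[[0,0,0,-0.0007,0.0029,0,1],[0,0,0,-0.0014,0.0058,0,1],[0,0,0,-0.0005,0.0076,0,1],[0,0,0,0.0004,0.0088,0,1],[0,0,0,0.0012,0.01,0,1],[0,0,0,0.0012,0.01,0,1]]]'

```text
time: 12.85
position: [0.3767, 0.3145, 0.0716]
tool_rot: [-0.553, 0.44, -0.438, 0.555]
ft_force: [-1.1, -0.2, -1.9]
grip_width: 0.0235
```

```bash
python3 look.py t13; python3 -c "
from h import *
plan([(-.02,.0205,13.2),(-.045,.0205,13.2)])"
```

```text
now S [0.0035 0.0201] phi 13.19414986641608 tcp [0.3767 0.3144 0.0716] f [-0.6  0.5 -2.3] t 12.9
(-0.02, 0.0205, 13.2) [0.3717 0.3374] r 0.502 shift [-0.005  0.023] turn 0.01
(-0.045, 0.0205, 13.2) [0.3659 0.3617] r 0.5145 shift [-0.0108  0.0473] turn 0.01
```

View pics/t13.png

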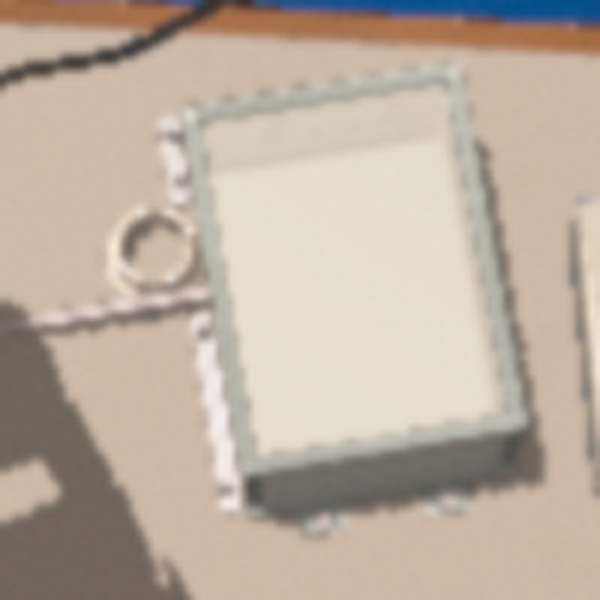

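Request:
jog_arm --increments '[[[0,0,0,-0.0006,0.0027,0,1],[0,0,0,-0.0012,0.0055,0,1],[0,0,0,-0.0018,0.0083,0,1],[0,0,0,-0.0025,0.0112,0,1],[0,0,0,-0.0031,0.014,0,1],[0,0,0,-0.0037,0.017,0,1],[0,0,0,-0.0044,0.02,0,1],[0,0,0,-0.005,0.023,0,1]]]'

```text
time: 13.7
position: [0.3716, 0.3377, 0.0716]
tool_rot: [-0.553, 0.44, -0.438, 0.555]
ft_force: [0.0, -1.1, -1.9]
grip_width: 0.0235
```

```bash
python3 look.py t14; python3 -c "
from h import *
plan([(-.048,.0205,13.2)])"
```

```text
now S [-0.0208  0.0206] phi 13.202879353499746 tcp [0.3716 0.3381 0.0717] f [-0.7  0.4 -1.6] t 13.75
(-0.048, 0.0205, 13.2) [0.3653 0.3646] r 0.5161 shift [-0.0063  0.0265] turn -0.0
```

View pics/t14.png

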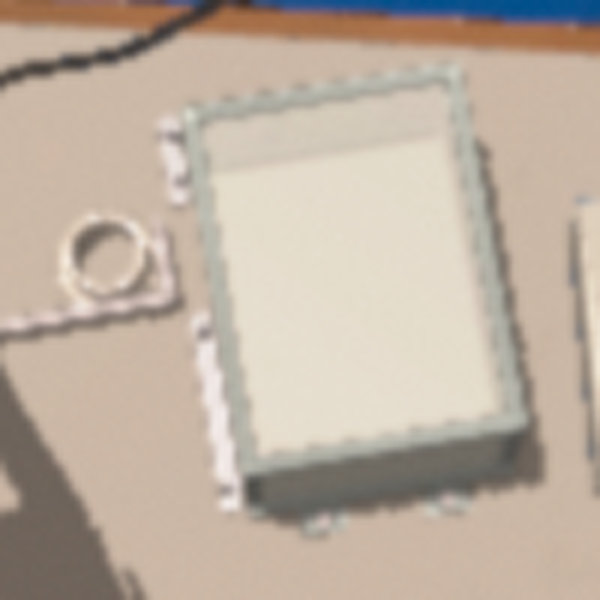

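Clear of the strips. Draw on about 27 mm, then lower the hook.

Request:
jog_arm --increments '[[[0,0,0,-0.0009,0.004,0,1],[0,0,0,-0.0018,0.008,0,1],[0,0,0,-0.0027,0.012,0,1],[0,0,0,-0.0036,0.016,0,1],[0,0,0,-0.0045,0.02,0,1],[0,0,0,-0.0054,0.024,0,1],[0,0,0,-0.0063,0.0265,0,1],[0,0,0,-0.0063,0.0265,0,1]]]'

```text
time: 14.55
position: [0.3652, 0.3651, 0.0717]
tool_rot: [-0.553, 0.44, -0.438, 0.555]
ft_force: [-0.5, -0.4, -2.5]
grip_width: 0.0235
```

Request:
jog_arm --increments '[[[0,0,0,0,0,-0.0008,1],[0,0,0,0,0,-0.0016,1],[0,0,0,0,0,-0.0022,1],[0,0,0,0,0,-0.0022,1]]]'

```text
time: 14.95
position: [0.3651, 0.3649, 0.0694]
tool_rot: [-0.553, 0.44, -0.438, 0.555]
ft_force: [-0.6, -1.0, -2.1]
grip_width: 0.0237
```

Run:
```python
from h import *
t=camera("top");s=camera("side")
crop(t,130,170,320,290,4.2,"pics/t15.png");crop(s,200,170,360,400,2.5,"pics/s15.png")
plan([])
```

```text
now S [-0.0483  0.0204] phi 13.20715711458576 tcp [0.3651 0.3649 0.0694] f [ 0.2 -0.7 -2.4] t 15.05
```

View pics/t15.png

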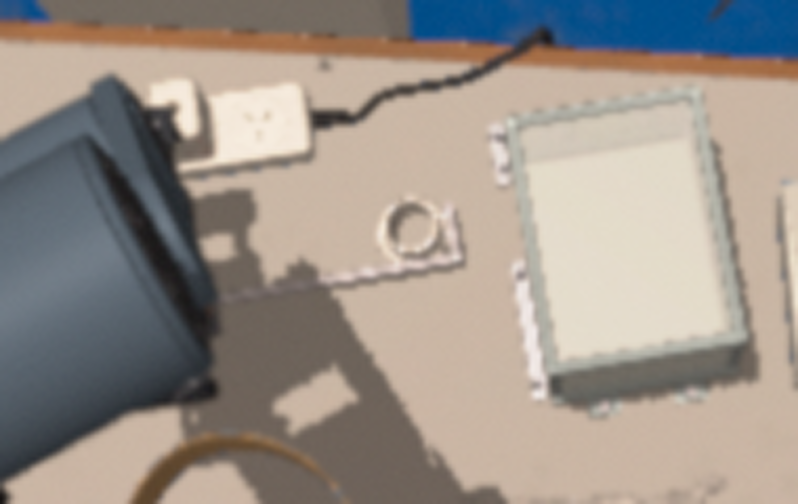

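View pics/s15.png

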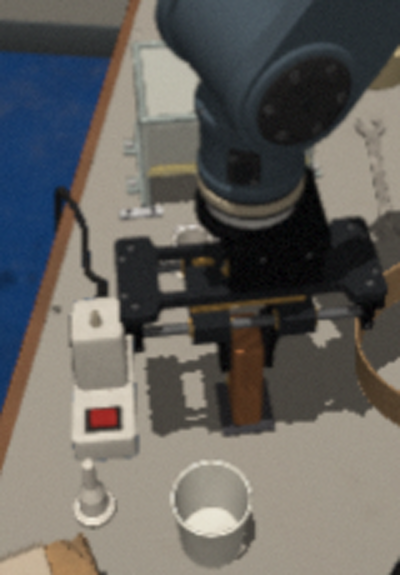

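Request:
jog_arm --increments '[[[0,0,0,0,0,-0.0004,1],[0,0,0,0,0,-0.0008,1],[0,0,0,0,0,-0.0008,1]]]'

```text
time: 15.35
position: [0.3651, 0.3649, 0.0693]
tool_rot: [-0.553, 0.44, -0.438, 0.555]
ft_force: [-1.5, -1.5, 4.3]
grip_width: 0.0238
```

Standing on the bench (+4 N). Open to half, keeping clear of the plug, then rise.

Request:
jog_arm --increments '[[[0,0,0,0,0,0,0.4],[0,0,0,0,0,0,0.2],[0,0,0,0,0,0,0.0],[0,0,0,0,0,0,0.0],[0,0,0,0,0,0,0.0],[0,0,0,0,0,0,0.0]]]'

```text
time: 15.95
position: [0.3652, 0.3649, 0.0692]
tool_rot: [-0.553, 0.44, -0.438, 0.555]
ft_force: [1.1, 0.0, 0.1]
grip_width: 0.0435
```

Request:
jog_arm --increments '[[[0,0,0,0,0,0.01,0.0],[0,0,0,0,0,0.025,0.0],[0,0,0,0,0,0.05,0.0],[0,0,0,0,0,0.09,0.0],[0,0,0,0,0,0.13,0.0],[0,0,0,0,0,0.17,0.0],[0,0,0,0,0,0.2,0.0]]]'

```text
time: 16.65
position: [0.3655, 0.3653, 0.2727]
tool_rot: [-0.552, 0.44, -0.439, 0.557]
ft_force: [-0.5, -0.4, -0.4]
grip_width: 0.0434
```

Request:
jog_arm --increments '[[[0,0,0,0.03,-0.04,0.01,0.0],[0,0,0,0.06,-0.08,0.02,0.0],[0,0,0,0.08,-0.125,0.03,0.0],[0,0,0,0.1,-0.17,0.04,0.0],[0,0,0,0.12,-0.215,0.05,0.0],[0,0,0,0.12,-0.26,0.05,0.0],[0,0,0,0.12,-0.3,0.05,0.0],[0,0,0,0.12,-0.34,0.05,0.0]]]'

```text
time: 17.45
position: [0.4851, 0.0234, 0.3235]
tool_rot: [-0.551, 0.44, -0.439, 0.557]
ft_force: [0.4, -0.1, 0.3]
grip_width: 0.0436
```

Run:
```python
from h import *
t=camera("top");s=camera("side")
crop(t,110,170,300,290,4.2,"pics/t16.png");crop(s,200,170,360,400,2.5,"pics/s16.png")
plan([])
```

```text
now S [0.3139 0.0577] phi 12.863670880263433 tcp [0.4856 0.021  0.3234] f [-0.1  0.2 -0.1] t 17.55
```

View pics/t16.png

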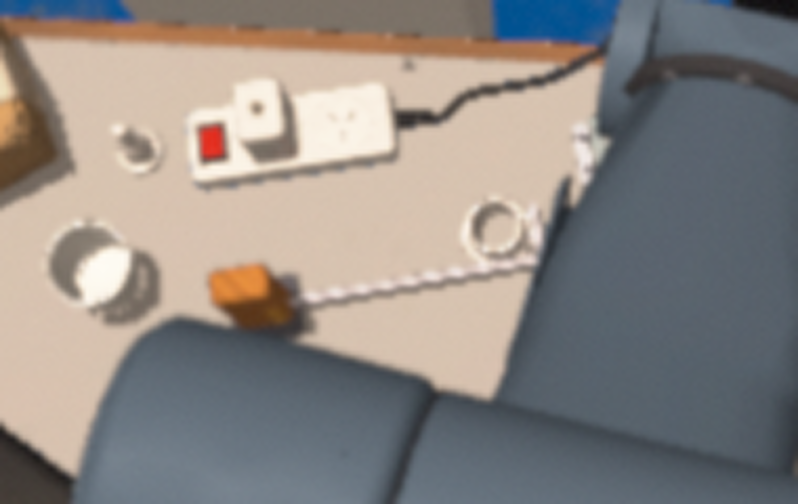

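View pics/s16.png

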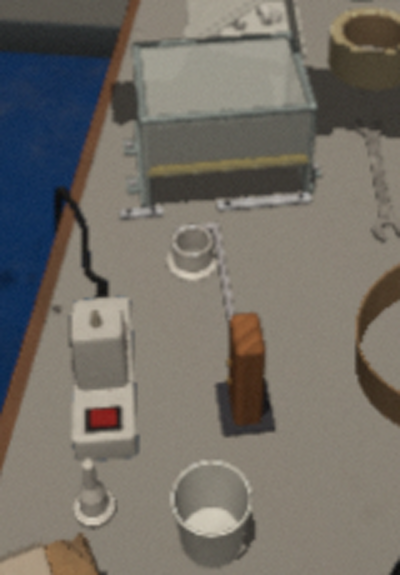

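Run:
```python
from h import *
T=lambda u,v,z:onz("top",(u+.5)/4.2-.5+110,(v+.5)/4.2-.5+170,z)
S=lambda u,v,z:onz("side",(u+.5)/2.5-.5+200,(v+.5)/2.5-.5+170,z)
print("ferrule T",g(T(495,228,.025)),"S",g(S(192,264,.0)),"tooth corner T",g(T(532,264,.019)),"S",g(S(213,224,.019)))
s=camera("side");print(get_obs()["joint_velocities"].round(3))
hand_in()
```

```text
ferrule T [-0.0763  0.0444] S [-0.0806  0.0481] tooth corner T [-0.0555  0.0164] S [-0.0485  0.0235]
[0.059 0.002 0.005 0.022 0.006 0.013]
the job is handed in; nothing more can be done
```

The ferrule is out of the guard, upright on the bench, and the job is handed in; the robot gives no verdict, so these are my own checks.

**What I did:** I picked up the hook and reached over the right strip. I passed the tooth by the ferrule's right side and set it behind the ferrule. The shank pushed the ferrule about 36 mm left, then I drew it straight out through the gap. The gap's middle is about 40 mm left of the mouth; I found it in the pictures rather than by feeling along the strips. Once clear of the guard, I lowered the hook onto the bench, let go and moved the arm away. The job ended at about 17.6 s.

**Last checks:**
- **Ferrule:** it is 76 to 81 mm outside the front plane, against the required 45 to 200 mm.
- **Hook:** it stands flat, with the tooth 48 to 55 mm outside, against the required 10 mm.
- **Bystanders:** the beaker and nozzle look unmoved in the pictures. The seal ring was out of view in the final pictures, and I never lowered the gripper near it.
- **Forces:** readings while drawing stayed near the noise, within about 1.5 N sideways. Setting the hook down read about 4 N.

**Disagreements:** the two cameras differ by about 4 mm on the ferrule and 7 mm on the tooth, well inside the margins. I measured the gap as 54 to 59 mm wide, against the given 56.

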